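# Clamp a line card in the spring-jaw board holder

### The job

Clamp the loose circuit board level in the spring-jaw board holder, heat sink up, straight and in the middle of the jaws' width: push one of its short edges into the groove of one jaw until that jaw gives way, lower the opposite edge past the lip of the other jaw, then let it back so that the two springs hold it between them, and let go. Be gentle with the holder (never press the board on it with more than about 20 N) and leave the other things on the bench alone.

Things in the scene. Friction and masses are not known exactly. Their poses are not given: they have to be found in the camera images.
- board: Loose circuit board: a rigid green plate 150 x 100 x 4 mm (x, y, z), 0.17 to 0.35 kg. Origin: centre of the plate's underside, z up. Its short edges (x = +-75 mm) go into the jaws, either end in either jaw. Two steel port cages, 16 x 22 mm, tops 15 mm above the underside, at x = +-45, y = +36 mm; a finned heat sink in the middle.
- heat_sink (a point): Centre of the top of the board's square finned aluminium heat sink, 34 x 34 mm, solid, 30 mm tall on the plate (top 34 mm above the plate's underside). The place to grip the board, on either pair of faces.
- holder: Board holder, fixed to the bench: steel base plate 310 x 76 x 12 mm with an aluminium carriage carrying two black jaws that face each other along the holder's x, their tops 78 mm up, 60 mm wide in y. Origin: centre of the base plate's underside, z up. Carriage and jaws stand anywhere within 20 mm either way along x from the base's middle; that offset is not measured: feel or see it.
- ledge_level (a point): Point 60 mm above the holder's origin: height of both jaws' ledges, on which the plate's underside rests. Each jaw is a groove: a flat ledge 14 mm out from an upright wall, then a 7 mm ramp down at 35 deg; above it a lip 5 mm out from the wall, its underside 6.5 mm over the ledge at the wall, 10 mm at the tip; its top 12.5 mm over the ledge. A board tilted up to 20 deg enters.
- base_top (a point): Middle of the base plate's top, 12 mm above the holder's origin. Jaws: at rest their walls are 144 mm apart. Each slides outward along x on its own spring: 2 N to start, then 0.8 N more per mm, rigid stop at 15 mm (14 N). One must go back at least 11 mm (11 N) for the board's other edge to pass the other lip. Clamped, each is 3 mm back and presses with 4.5 N.
- screwdriver: A bystander: screwdriver 170 mm long lying on the bench; leave alone.
- screw_tray: A bystander: open grey tray 80 x 110 x 30 mm; origin under its middle; leave alone.
- module: A bystander: small steel transceiver module about 70 x 14 x 12 mm lying on the bench; leave alone.
Not all that is in view belongs to the job. Of the things like the board, leave any that is blue; of the rest the smaller one is meant.

How it is judged:
On the way:
1. the board, tilted, is pushed into a jaw of the holder with at least 9 N (contact force between board and holder above 9 N and angle between board's own z axis and vertical above 0.03 rad and z of board in the frame of holder between 0.055 and 0.11 m and y of board in the frame of holder between -0.03 and 0.03 m), for 0.1 s.
At the end, for the whole second after the job is handed in: Board at rest in both grooves, heat sink up, gripped by both springs (6 to 14 N in all): underside 58 to 64 mm above the holder's origin, level within 0.04 rad, in line with the jaw axis within 0.05 rad, its middle within 10 mm of that axis and within 23 mm of the holder's middle along it (contact force between board and holder between 6 and 14 N and z of board in the frame of holder between 0.058 and 0.064 m and x of board in the frame of holder between -0.023 and 0.023 m and y of board in the frame of holder between -0.01 and 0.01 m and angle between the x axis of board and the x axis of holder, either way round below 0.05 rad and angle between board's own z axis and vertical below 0.04 rad and linear speed of board below 0.01 m/s); the robot touches nothing.
It fails at once if the board is pressed on the holder with more than 22 N (contact force between board and holder above 22 N).
It fails at once if the gripper or arm presses on the holder with more than 10 N (contact force between any of the fingers, the arm and holder above 10 N).
It fails at once if a bystander is moved by more than 20 mm (distance of any of screwdriver, screw_tray, module from where it was at the start of the episode above 0.02 m).
It also fails if it takes over 67 s, if anything falls off the work surface, if the arm or the gripper's body presses on something with over 40 N, if the wrist force passes 120 N, or if a joint passes its speed limit or range.

### The arm

A 7-joint arm with a two-finger parallel gripper is mounted at the origin on the work surface. World frame = base frame: x ahead of the robot, y to its left, z up, the work surface at z = 0. Lengths are in m, angles in rad, forces in N, time in s.
With the tool pointing down it reaches from about 0.425 to 0.925 m from the base axis. Payload 6.8 kg.
Tool frame: the origin (TCP) lies at the very end of the fingers, on their centre line; the grasp point (between the pads) lies 19 mm behind it; z points along the fingers, y is the line along which they close (so a half turn about z gives the same grasp; the last joint's range is limited). The gripper opens to 85 mm and grips with 20 to 120 N. Pads are 22 mm wide; open, the fingers measure 114 mm over their backs; the gripper's body (76 mm by 85 mm) begins 54 mm behind the grasp point. The pads swing forward as they close: fully open they stand 13 mm farther back than shut.
Start: joints at [-1.22, 0.477, 0.022, 1.555, -0.011, 1.109, -0.083], TCP at [0.299, 0.605, 0.201] pointing down, gripper open.
Joint ranges: [-2.96, 2.96], [-0.34, 2.1], [-1.41, 1.46], [0.24, 2.44], [-1.37, 4.51], [0.17, 1.92], [-2.96, 2.96]. Speed limits (rad/s): [2.39, 2.39, 3.14, 3.14, 3.14, 3.14, 3.14].

### API

Orientations are given as a unit quaternion [w, x, y, z].
In Python, from station import get_obs, read_camera, hand_in gives the robot as it stands.
- The arm moves only by the tool arm_command, never from a script. Its argument "commands" is one flat list of numbers, 7 for each row, row after row: the shift along the tool's x, y, z in m, then the turn, a rotation vector about the tool's x, y, z in degrees, then the opening, from 0 (shut) to 1 (fully open). In form: [tx, ty, tz, rx, ry, rz, fingers, tx, ty, tz, rx, ry, rz, fingers, ...]. A call has 1 to 8 rows; each row is the pose to reach, as a shift and turn from the pose commanded when the call began, along the tool's axes at that moment; what a row does not reach only later rows make up. A row lasts 1/10 s, in which the tool goes at most 50 mm and 8.59 degrees, less where a joint would pass 70% of its speed; a pose out of reach is approached as far as the arm can. A call with a gripper value outside its range is refused whole. The fingers move at their own pace and stop on an object; "force" is the grip in N (left out, the last holds). Time passes only in rows, so rows that repeat a pose let the fingers close. It gives the time, the measured TCP pose, the force, the opening and the grip force at its end, in the units of the state.
- get_obs(): the state, without advancing time (a new reading comes with each control period).
- read_camera(name): name is "side" or "top"; returns a dict with "img" (400x640x3 uint8, red, green, blue), "camera_matrix" (3x3 intrinsics, pixels), "k1" (the pictures are not rectified: a ray, as slopes to the right and down, at radius r is drawn at 1 + k1 r^2 times it, then the intrinsics apply), "pose" (4x4, takes a point from camera to world coordinates). Camera axes: x right, y down, z forward; pixel columns grow to the right and rows downward; lengths in m; the calibration is good to about 2 mm. A picture is of the moment at which its call begins. There is no depth.
- hand_in(): hands the job in; it is judged then, once.
The state is a dict: "t": time; "q": joint angles; "joint_vel": joint speeds; "joint_torque": joint torques, N m; "eef_pos": TCP position; "tool_rot": TCP orientation; "contact_force": force on the tool from outside, world axes, zero at the start; "torque": the same for the moment, N m; "gripper_width": opening from 0.0 (shut) to 1.0 (fully open); "grasp_force": force on a finger pad.
Only numpy, scipy, OpenCV 4.12 (cv2) and the standard library are available. Lean on these libraries where they do the work, as an engineer would, in place of code of your own. Each camera call takes 0.05 s, during which the arm holds its last target. There are 200 camera calls.

## Working session

There is one attempt and no reset: what is moved stays moved. The work goes in short steps, Python scripts to look and compute and a tool call to move; the robot and the scene stay as the last step left them, time stands still between calls to the robot, and variables do not carry over. Pictures are saved under pics/ and viewed, at most 10 in all, crops included, and the job is handed in when it is done.

Besides the shell and the picture viewer there is one more tool, called after "Call:" as a command line: name --argument value ..., lists and objects as JSON in quotes. arm_command: Moves the arm, as the interface text tells. Its arguments: {"type":"object","properties":{"commands":{"type":"array","items":{"type":"number"}},"force":{"type":"number"}},"required":["commands"]}

```bash
mkdir -p pics
cat > h.py <<'E'
import numpy as np, cv2
from station import get_obs, read_camera
def snap(n,f):
    c=read_camera(n); cv2.imwrite(f'pics/{f}.png',c['img'][:,:,::-1]); np.savez(f'{f}.npz',**{k:c[k] for k in('camera_matrix','k1','pose')}); return c
def ray(f,u,v):
    c=np.load(f'{f}.npz'); K=c['camera_matrix']; d=np.array([(u-K[0,2])/K[0,0],(v-K[1,2])/K[1,1]]); s=d.copy()
    for _ in range(20): s=d/(1+float(c['k1'])*(s@s))
    T=c['pose']; return T[:3,3],T[:3,:3]@np.array([s[0],s[1],1])
def atz(f,u,v,z):
    o,d=ray(f,u,v); return o+d*(z-o[2])/d[2]
def px(f,P):
    c=np.load(f'{f}.npz');T=c['pose'];K=c['camera_matrix'];p=T[:3,:3].T@(np.array(P)-T[:3,3]);s=p[:2]/p[2];s=s*(1+float(c['k1'])*(s@s));return K[:2,:2]@s+K[:2,2]
E
python3 -c "
from h import *
for n in('top','side'):
    c=snap(n,n+'0'); print(c['camera_matrix'],c['k1'],c['pose'])
print(get_obs())"
```

```text
[[381.67950931   0.         316.1230134 ]
 [  0.         381.67950931 197.72643596]
 [  0.           0.           1.        ]] -0.015651855742943442 [[-0.00584532 -0.9832102   0.18238291  0.48994621]
 [-0.99983939  0.00265644 -0.01772392 -0.07402027]
 [ 0.01694185 -0.18245722 -0.98306782  1.05816887]
 [ 0.          0.          0.          1.        ]]
[[400.14778071   0.         316.44389274]
 [  0.         400.14778071 197.35813423]
 [  0.           0.           1.        ]] -0.0798469556645495 [[ 0.97370518 -0.1655006   0.15654957  0.50188745]
 [-0.22730338 -0.65991305  0.71613402 -0.71609375]
 [-0.0152115  -0.73288766 -0.68017961  0.69185547]
 [ 0.          0.          0.          1.        ]]
{'t': 0.1, 'q': array([-1.22012884,  0.47773623,  0.02233721,  1.55631619, -0.01152104,
        1.10930645, -0.08308989]), 'joint_vel': array([-3.43467253e-05, -1.60597372e-03, -6.25942077e-04, -2.14454183e-03,
       -7.22874166e-04, -8.38256077e-04, -1.56878590e-03]), 'joint_torque': array([ 4.54160894e-03, -5.97755671e+01,  1.61371998e+00, -2.81949323e+01,
        1.29213533e-02,  4.93940141e-03,  3.28752662e-05]), 'eef_pos': array([0.29866999, 0.60469268, 0.20012563]), 'tool_rot': array([-1.38202056e-04,  2.27364735e-01,  9.73809327e-01, -8.07489988e-04]), 'contact_force': array([-0.04356879,  0.77939676, -0.52071813]), 'torque': array([ 0.00696617, -0.00837038,  0.017353  ]), 'grasp_force': 0.0, 'gripper_width': 0.9985187628048535}
```

View pics/top0.png

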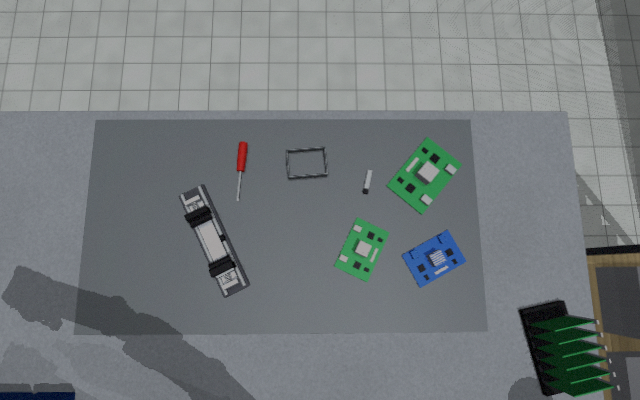

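View pics/side0.png

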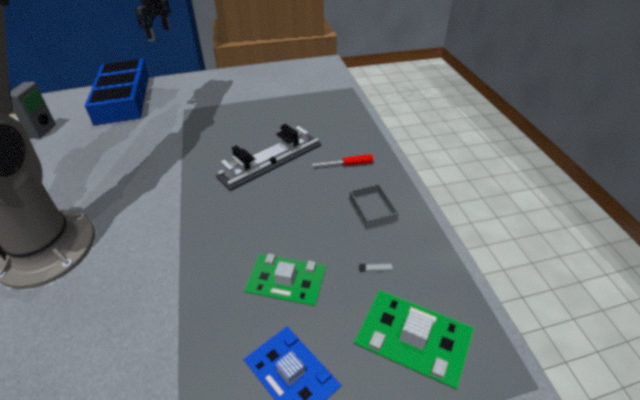

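Top view: there are three boards. The large green one is at (425,175), the blue one at (434,257) and the small green one at (362,249). Blue is excluded and the smaller green is meant, so it is (362,249). The holder runs from (193,190) to (235,292). I'll confirm both in one enlarged crop.

```bash
python3 -c "
from h import *
t=cv2.imread('pics/top0.png')
a=cv2.resize(t[210:290,320:400],(400,400),interpolation=cv2.INTER_CUBIC)
b=cv2.resize(t[178:303,170:265],None,fx=4,fy=4,interpolation=cv2.INTER_CUBIC)
o=np.zeros((500,790,3),np.uint8);o[:400,:400]=a;o[:,405:785]=b;cv2.imwrite('pics/crop1.png',o)
s=cv2.imread('pics/side0.png')
a=cv2.resize(s[245:310,235:335],(400,260),interpolation=cv2.INTER_CUBIC)
b=cv2.resize(s[115:195,210:330],(720,480)  ,interpolation=cv2.INTER_CUBIC)
o=np.zeros((600,730,3),np.uint8);o[:480,:720]=b;cv2.imwrite('pics/crop2.png',o[:480])
"
```

```text
(no output)
```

View pics/crop1.png

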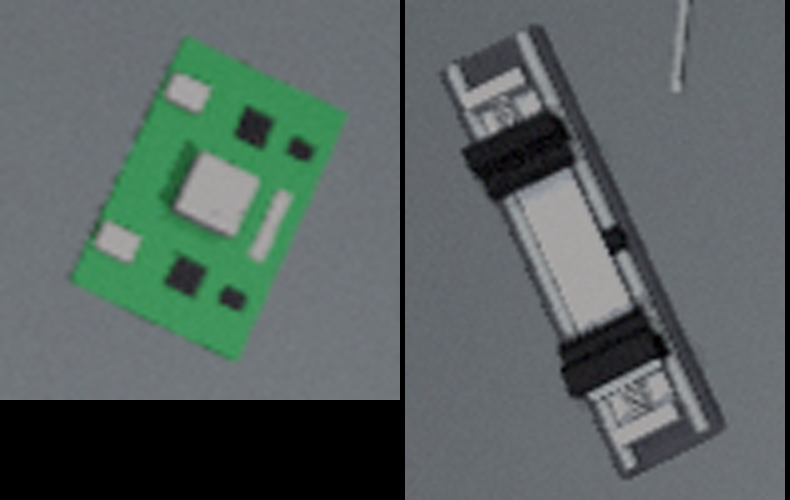

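View pics/crop2.png

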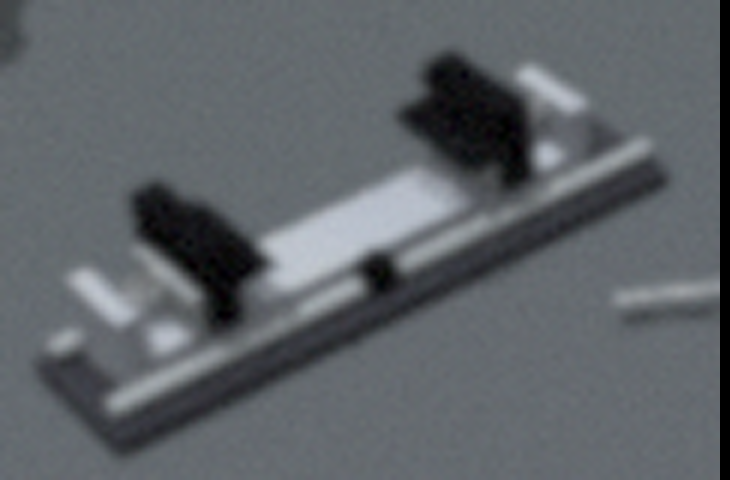

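Crop 1 confirms the small green board: light heat sink at (217,195), cages on its left long edge. The holder's base corners are at about (441,72), (538,25), (724,428) and (625,478) in the crop, and the jaws' inner edges are visible. Crop 2 agrees, with the jaws facing each other.

```bash
cat > m.py <<'E'
from h import *
def A(x,y,z): return atz('top0',320+(x+.5)/5-.5,210+(y+.5)/5-.5,z)
def B(x,y,z): return atz('top0',170+(x-405+.5)/4-.5,178+(y+.5)/4-.5,z)
C=[A(*p,.004) for p in[(187,36),(347,113),(240,361),(71,280)]]
n=np.linalg.norm
print('board',np.mean(C,0),[n(C[i]-C[i-1]) for i in range(4)])
ang=lambda v:np.degrees(np.arctan2(v[1],v[0]))
print('board long-axis ang',ang(C[0]-C[3]),ang(C[1]-C[2]),'short',ang(C[0]-C[1]),ang(C[3]-C[2]))
H=[A(*p,.034) for p in[(205,152),(261,180),(236,238),(176,205)]]
print('sink',np.mean(H,0),[n(H[i]-H[i-1]) for i in range(4)])
g=[A(*p,.015) for p in[(189,92),(118,242)]];print('cages',n(g[0]-g[1]),ang(g[0]-g[1]))
D=[B(*p,.012) for p in[(441,72),(538,25),(724,428),(625,478)]]
print('base',np.mean(D,0),[n(D[i]-D[i-1]) for i in range(4)],ang(D[0]-D[3]),ang(D[1]-D[2]),ang(D[0]-D[1]))
hc=np.mean(D,0);e=(D[0]-D[3]+D[1]-D[2]);e/=n(e);f=np.array([-e[1],e[0],0])
for nm,p,z in[('upIn',(497,200),.055),('upInR',(577,163),.055),('loIn',(560,353),.055),('loInR',(643,308),.055),('upOut',(462,150),.078),('upOutR',(555,112),.078),('loOut',(577,397),.078),('loOutR',(668,352),.078),('carrTopL',(480,135),.03)]:
    P=B(*p,z);print(nm,((P-hc)@e).round(4),((P-hc)@f).round(4))
# fit project holder model into side for check
for nm,P in[('o',hc),('x+',hc+.155*e),('x-',hc-.155*e)]: print(nm,px('side0',P),px('top0',P))
E
python3 m.py; python3 -c "
from h import *
for p in[(269,269-0)]:pass
"
```

```text
board [ 0.54245214 -0.21813991  0.004     ] [np.float64(0.14940248780643417), np.float64(0.09802974330898687), np.float64(0.14841580416263336), np.float64(0.10100873028077924)]
board long-axis ang -26.505204430389036 -25.358611897458122 short 63.72861026946945 64.29827931508109
sink [ 0.54214396 -0.21824301  0.034     ] [np.float64(0.03246824553608186), np.float64(0.03326272057221946), np.float64(0.0337994914895372), np.float64(0.03615147379752162)]
cages 0.0907678449247281 -26.540307961413692
base [0.5700371  0.18782777 0.012     ] [np.float64(0.3072382856960695), np.float64(0.07361094440631614), np.float64(0.30790104940066776), np.float64(0.07229988044924548)] 26.63435236269604 26.39035492751891 116.87973189236267
upIn 0.0442 0.028
upInR 0.043 -0.0288
loIn -0.0649 0.0314
loInR -0.0627 -0.0283
upOut 0.0787 0.03
upOutR 0.0746 -0.0335
loOut -0.0974 0.0277
loOutR -0.0977 -0.0348
carrTopL 0.0958 0.0263
o [270.54026108 158.31139056] [213.34371261 239.14326718]
x+ [313.27999886 137.64697508] [190.61103954 189.35017953]
x- [222.25628456 181.824301  ] [237.22875096 291.27555837]
```

```bash
cat > mv.py <<'E'
import sys
from h import *
from scipy.spatial.transform import Rotation as R
def rot(head,tilt=0):
    # tool z down, y at heading; tilt>0: outward (heading) side of the board goes DOWN by tilt deg
    h=np.radians(head);y=np.array([np.cos(h),np.sin(h),0]);z=np.array([0,0,-1.]);x=np.cross(y,z)
    ax=np.cross(np.array([0,0,1.]),y)
    return R.from_rotvec(ax*np.radians(tilt))*R.from_matrix(np.c_[x,y,z])
def cur():
    o=get_obs();q=o['tool_rot'];return o,o['eef_pos'],R.from_quat([q[1],q[2],q[3],q[0]])
def to(p,head,tilt=0):
    o,P,Q=cur();T=rot(head,tilt)
    print('cmd',(Q.inv().apply(np.array(p)-P)).round(4),np.degrees((Q.inv()*T).as_rotvec()).round(2),'t',o['t'],'F',o['contact_force'].round(2),'P',P.round(4))
if __name__=='__main__': a=[float(v) for v in sys.argv[1:]]; to(a[:3],*a[3:])
E
python3 mv.py .542 -.218 .12 -26.3
```

```text
cmd [-0.5825 -0.6298  0.0812] [-7.000e-02  8.000e-02  9.002e+01] t 0.1 F [-0.04  0.78 -0.52] P [0.2987 0.6047 0.2001]
```

Call:
arm_command --commands '[-0.29,-0.315,-0.03,0,0,45,1,-0.29,-0.315,-0.03,0,0,45,1,-0.29,-0.315,-0.03,0,0,45,1,-0.29,-0.315,-0.03,0,0,45,1,-0.29,-0.315,-0.03,0,0,45,1,-0.29,-0.315,-0.03,0,0,45,1,-0.29,-0.315,-0.03,0,0,45,1,-0.29,-0.315,-0.03,0,0,45,1]' --force 60

```text
t: 0.9
eef_pos: [0.4112, 0.2202, 0.229]
tool_rot: [-0.0, 0.583, 0.813, -0.0]
contact_force: [0.8, 0.1, 0.0]
gripper_width: 0.998
grasp_force: 0.0
```

```bash
python3 mv.py .542 -.218 .15 -26.3
```

```text
cmd [-0.4571 -0.0168  0.0789] [-1.000e-02 -1.000e-02  4.502e+01] t 0.9 F [0.79 0.1  0.03] P [0.4112 0.2202 0.229 ]
```

Call:
arm_command --commands '[-0.457,-0.017,0.03,0,0,45,1,-0.457,-0.017,0.03,0,0,45,1,-0.457,-0.017,0.03,0,0,45,1,-0.457,-0.017,0.03,0,0,45,1,-0.457,-0.017,0.03,0,0,45,1,-0.457,-0.017,0.03,0,0,45,1,-0.457,-0.017,0.03,0,0,45,1,-0.457,-0.017,0.03,0,0,45,1]'

```text
t: 1.7
eef_pos: [0.5253, -0.1619, 0.2025]
tool_rot: [-0.0, 0.849, 0.528, 0.0]
contact_force: [1.6, 1.7, -0.2]
gripper_width: 1.003
grasp_force: 0.0
```

```bash
python3 mv.py .542 -.218 .06 -26.3
```

```text
cmd [-0.043   0.0398  0.1425] [-0.01 -0.01  0.05] t 1.7 F [ 1.64  1.75 -0.24] P [ 0.5253 -0.1619  0.2025]
```

Call:
arm_command --commands '[-0.043,0.04,0.0,0,0,0,1,-0.043,0.04,0.05,0,0,0,1,-0.043,0.04,0.1,0,0,0,1,-0.043,0.04,0.14,0,0,0,1,-0.043,0.04,0.14,0,0,0,1,-0.043,0.04,0.14,0,0,0,1]'

```text
t: 2.3
eef_pos: [0.5417, -0.2167, 0.0631]
tool_rot: [-0.0, 0.849, 0.528, -0.001]
contact_force: [0.8, -0.5, 0.1]
gripper_width: 1.001
grasp_force: 0.0
```

```bash
python3 mv.py .542 -.218 .010 -26.3
```

```text
cmd [-0.001   0.0009  0.0531] [-0.06  0.04 -0.01] t 2.3 F [ 0.76 -0.53  0.13] P [ 0.5417 -0.2167  0.0631]
```

Call:
arm_command --commands '[-0.001,0.001,0.03,0,0,0,1,-0.001,0.001,0.045,0,0,0,1,-0.001,0.001,0.052,0,0,0,1,-0.001,0.001,0.052,0,0,0,1,-0.001,0.001,0.052,0,0,0,0,-0.001,0.001,0.052,0,0,0,0,-0.001,0.001,0.052,0,0,0,0,-0.001,0.001,0.052,0,0,0,0]' --force 80

```text
t: 3.1
eef_pos: [0.5427, -0.2179, 0.0112]
tool_rot: [0.0, 0.849, 0.528, 0.0]
contact_force: [-0.2, -0.1, -0.6]
gripper_width: 0.328
grasp_force: 0.0
```

Call:
arm_command --commands '[0,0,0,0,0,0,0,0,0,0,0,0,0,0,0,0,0,0,0,0,0]'

```text
t: 3.4
eef_pos: [0.5424, -0.2178, 0.0108]
tool_rot: [-0.0, 0.849, 0.528, -0.0]
contact_force: [-0.1, 0.1, -0.9]
gripper_width: 0.004
grasp_force: 0.0
```

The gripper shut fully without catching anything, so I'll look before moving.

```bash
python3 -c "
from h import *
snap('side','s1');snap('top','t1')
print(px('s1',[.542,-.218,.011]),px('t1',[.542,-.218,.011]))
s=cv2.imread('pics/s1.png');t=cv2.imread('pics/t1.png')
a=cv2.resize(s[200:310,220:350],None,fx=3,fy=3,interpolation=3);b=cv2.resize(t[190:300,310:440],None,fx=3,fy=3,interpolation=3)
cv2.imwrite('pics/crop3.png',np.hstack([a,b]))"
```

```text
[285.64954559 276.34405233] [362.24308299 248.8243415 ]
```

View pics/crop3.png

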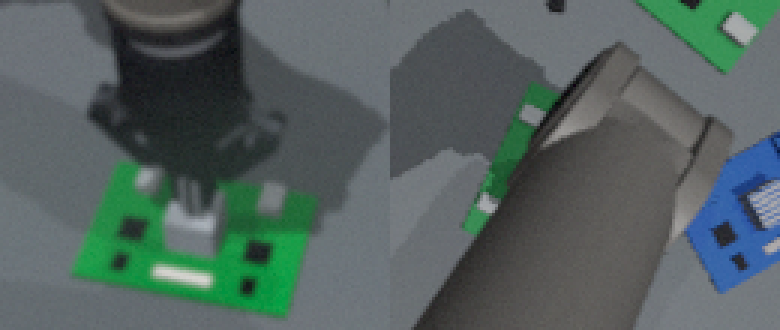

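The fingertips appear to end at about side pixel (285,269), on or behind the sink's top. I'll check the sink's position with the side camera too.

```bash
python3 -c "
from h import *
for z in(.0,.011,.034,.04): print(z,px('s1',[.5424,-.2178,z]))
print(px('side0',[.5424,-.218,.034]),px('side0',[.5424,-.218,.004]))
s=cv2.imread('pics/s1.png');s0=cv2.imread('pics/side0.png')
cv2.imwrite('pics/crop4.png',np.hstack([cv2.resize(q[235:315,240:330],None,fx=4.4,fy=4.4,interpolation=cv2.INTER_CUBIC) for q in(s0,s)]))"
```

```text
0.0 [286.18496347 279.35720857]
0.011 [285.82276918 276.22989558]
0.034 [285.04433706 269.49674452]
0.04 [284.83642484 267.69563142]
[285.06132318 269.57408077] [286.070744   278.30358301]
```

View pics/crop4.png

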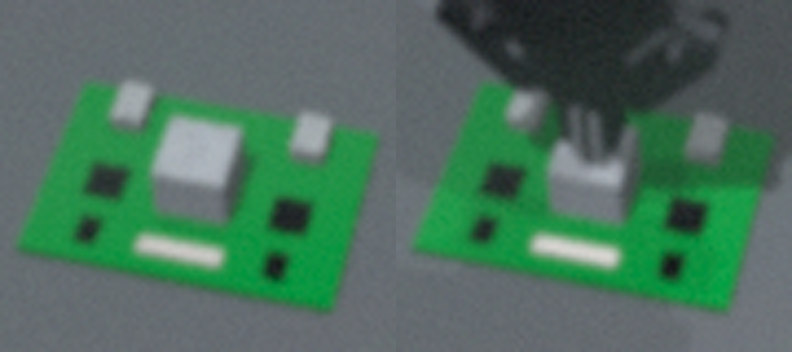

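The tips are shut on top of the sink at about pixel (285,271). That puts their real height near 30–35 mm while the TCP reads 11 mm. I'll feel for the sink top gently with the shut fingers.

Call:
arm_command --commands '[0,0,0.002,0,0,0,0,0,0,0.002,0,0,0,0]'

```text
t: 3.7
eef_pos: [0.5422, -0.2178, 0.0085]
tool_rot: [-0.0, 0.849, 0.528, -0.0]
contact_force: [-0.3, 0.5, 1.0]
gripper_width: -0.003
grasp_force: 0.0
```

```bash
python3 -c "
from h import *
o=get_obs();print(o['eef_pos'],o['contact_force'],o['torque'],o['q'])"
```

```text
[ 0.54219457 -0.21775396  0.00846648] [-0.27032343  0.51331977  1.03319782] [ 0.00922421  0.01705457 -0.00594508] [-0.10688259  0.6372685   0.51351538  1.9418516  -0.47992673  0.6854672
  0.24311756]
```

Call:
arm_command --commands '[0,0,0.002,0,0,0,0,0,0,0.004,0,0,0,0,0,0,0.004,0,0,0,0]'

```text
t: 4.0
eef_pos: [0.5425, -0.2179, 0.0058]
tool_rot: [-0.0, 0.849, 0.528, 0.0]
contact_force: [-3.1, 1.3, 13.0]
gripper_width: 0.005
grasp_force: 6.5
```

Contact comes at a reading of about 6.5 mm, where the sink top must be 34 mm, so the real tips are about 27 mm higher than read. I'll raise, open, then go down to a reading of -17 mm, watching the force.

Call:
arm_command --commands '[0,0,-0.035,0,0,0,0,0,0,-0.035,0,0,0,1,0,0,-0.035,0,0,0,1,0,0,-0.035,0,0,0,1,0,0,-0.035,0,0,0,1,0,0,-0.035,0,0,0,1,0,0,-0.035,0,0,0,1,0,0,-0.035,0,0,0,1]'

```text
t: 4.8
eef_pos: [0.5422, -0.2178, 0.0395]
tool_rot: [-0.0, 0.849, 0.528, -0.0]
contact_force: [-0.3, -1.3, 1.5]
gripper_width: 1.001
grasp_force: 0.0
```

```bash
python3 mv.py .542 -.218 -.016 -26.3; python3 -c "
from h import *
snap('side','s2');s=cv2.imread('pics/s2.png');print(px('s2',[.542,-.218,.04]),px('s2',[.542,-.218,.067]));cv2.imwrite('pics/crop5.png',cv2.resize(s[190:310,220:350],None,fx=4.5,fy=4.5,interpolation=3))"
```

```text
cmd [-0.0002 -0.0001  0.0555] [-0.03  0.01  0.01] t 4.8 F [-0.27 -1.29  1.45] P [ 0.5422 -0.2178  0.0395]
[284.65859037 267.81066023] [283.69259664 259.4670668 ]
```

View pics/crop5.png

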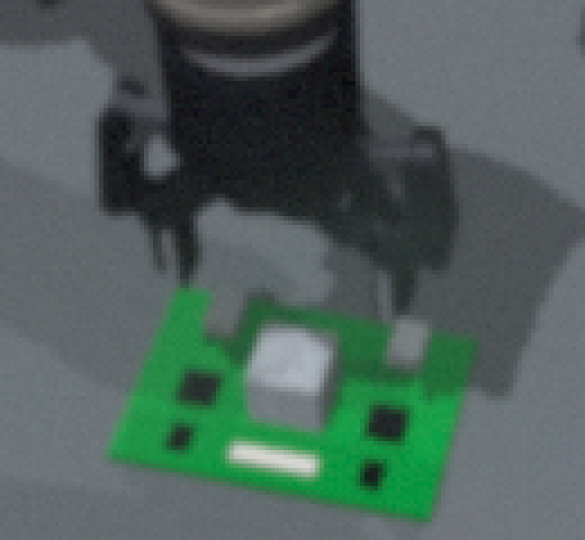

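With the gripper open, the tips are at about (185,282) and (402,310) in the crop. That is a mean of (285,256) in the image, or about 80 mm up against a nominal 52 mm, so the 27 mm offset is confirmed. The fingers straddle the sink.

Call:
arm_command --commands '[0,0,0.03,0,0,0,1,0,0,0.045,0,0,0,1,0,0,0.052,0,0,0,1,0,0,0.055,0,0,0,1,0,0,0.055,0,0,0,1]'

```text
t: 5.35
eef_pos: [0.5424, -0.2181, -0.0152]
tool_rot: [-0.0, 0.849, 0.528, -0.0]
contact_force: [0.3, 1.4, 0.2]
gripper_width: 1.002
grasp_force: 0.0
```

Call:
arm_command --commands '[0,0,0,0,0,0,0,0,0,0,0,0,0,0,0,0,0,0,0,0,0,0,0,0,0,0,0,0,0,0,0,0,0,0,0,0,0,0,0,0,0,0]' --force 80

```text
t: 5.95
eef_pos: [0.5429, -0.218, -0.0145]
tool_rot: [0.0, 0.849, 0.528, 0.0]
contact_force: [-0.6, 1.1, 5.7]
gripper_width: 0.38
grasp_force: 81.8
```

Gripped, width 0.38, with the board's underside 14.7 mm above the reading. Next I lift and check the weight.

Call:
arm_command --commands '[0,0,-0.03,0,0,0,0,0,0,-0.07,0,0,0,0,0,0,-0.11,0,0,0,0,0,0,-0.15,0,0,0,0,0,0,-0.15,0,0,0,0,0,0,-0.15,0,0,0,0]'

```text
t: 6.55
eef_pos: [0.5425, -0.2175, 0.1349]
tool_rot: [0.0, 0.849, 0.528, 0.0]
contact_force: [-0.0, 0.4, -3.4]
gripper_width: 0.377
grasp_force: 80.9
```

```bash
cat > hp.py <<'E'
# usage: hp.py s(corner, from jaw mid) z(corner) tilt [t lateral] -> tool command; far bottom corner of board
import sys
from mv import *
J=np.array([.561,.1835,0]);HD=26.5
def tgt(s,z,th,lat=0):
    a=np.radians(HD);e=np.array([np.cos(a),np.sin(a),0]);f=np.array([-e[1],e[0],0]);k=np.array([0,0,1.]);r=np.radians(th)
    c=J+s*e+lat*f+z*k-.075*(np.cos(r)*e-np.sin(r)*k)
    return c-.0147*(np.sin(r)*e+np.cos(r)*k)
if __name__=='__main__':
    a=[float(v) for v in sys.argv[1:]];to(tgt(*a),HD,a[2]);print(get_obs()['torque'].round(3))
    o,P,Q=cur();a=np.radians(HD);e=np.array([np.cos(a),np.sin(a),0]);f=np.array([-e[1],e[0],0]);n=-Q.apply([0,0,1]);y=Q.apply([0,1,0])
    c=P+.0147*n-J;k=c+.075*y;print('centre s,lat,z',(c@e).round(4),(c@f).round(4),c[2].round(4),'corner',(k@e).round(4),k[2].round(4),'tilt',np.degrees(np.arcsin(-y[2])).round(2),'head',np.degrees(np.arctan2(y[1],y[0])).round(2),'Fs,f,z',(o['contact_force']@e).round(2),(o['contact_force']@f).round(2),o['contact_force'][2].round(2))
E
python3 hp.py .063 .13 0
```

```text
cmd [ 0.3582 -0.1681  0.0197] [ 5.000e-02 -2.000e-02 -5.277e+01] t 6.55 F [-0.01  0.37 -3.37] P [ 0.5425 -0.2175  0.1349]
[0.012 0.008 0.031]
centre s,lat,z -0.1955 -0.3506 0.1496 corner -0.1501 0.1496 tilt -0.04 head -26.27 Fs,f,z 0.15 0.34 -3.37
```

Call:
arm_command --commands '[0.358,-0.168,0.0,0,0,-52.8,0,0.358,-0.168,0.0,0,0,-52.8,0,0.358,-0.168,0.0,0,0,-52.8,0,0.358,-0.168,0.0,0,0,-52.8,0,0.358,-0.168,0.0,0,0,-52.8,0,0.358,-0.168,0.0,0,0,-52.8,0,0.358,-0.168,0.0,0,0,-52.8,0,0.358,-0.168,0.0,0,0,-52.8,0]'

```text
t: 7.35
eef_pos: [0.5482, 0.1798, 0.1324]
tool_rot: [-0.001, 0.525, 0.851, -0.001]
contact_force: [1.7, -0.2, -4.2]
gripper_width: 0.376
grasp_force: 80.8
```

Call:
arm_command --commands '[0,0,0,0,0,0,0,0,0,0,0,0,0,0]'

```text
t: 7.55
eef_pos: [0.5484, 0.1786, 0.1324]
tool_rot: [-0.001, 0.525, 0.851, -0.002]
contact_force: [0.4, -2.5, -2.9]
gripper_width: 0.378
grasp_force: 80.8
```

```bash
python3 hp.py .060 .085 12
```

```text
cmd [-0.0012 -0.0028  0.0462] [1.175e+01 1.000e-02 2.100e-01] t 7.55 F [ 0.42 -2.53 -2.91] P [0.5484 0.1786 0.1324]
[-0.051 -0.023 -0.027]
centre s,lat,z -0.0134 0.0012 0.1471 corner 0.0616 0.1467 tilt 0.25 head 26.71 Fs,f,z -0.75 -2.45 -2.91
```

Call:
arm_command --commands '[-0.001,-0.003,0.0,6,0,0.2,0,-0.001,-0.003,0.0,11.8,0,0.2,0,-0.001,-0.003,0.02,11.8,0,0.2,0,-0.001,-0.003,0.04,11.8,0,0.2,0,-0.001,-0.003,0.046,11.8,0,0.2,0,-0.001,-0.003,0.046,11.8,0,0.2,0,-0.001,-0.003,0.046,11.8,0,0.2,0]'

```text
t: 8.25
eef_pos: [0.5484, 0.1744, 0.0892]
tool_rot: [-0.054, 0.525, 0.845, -0.087]
contact_force: [-0.2, 0.6, -2.5]
gripper_width: 0.379
grasp_force: 80.9
```

```bash
python3 hp.py .063 .065 12; python3 -c "
from h import *
snap('side','s3');s=cv2.imread('pics/s3.png');snap('top','t3');t=cv2.imread('pics/t3.png')
cv2.imwrite('pics/crop6.png',np.hstack([cv2.resize(s[90:200,205:335],None,fx=3,fy=3,interpolation=cv2.INTER_CUBIC),cv2.resize(t[178:288,160:290],None,fx=3,fy=3,interpolation=cv2.INTER_CUBIC)]))"
```

```text
cmd [0.0025 0.0066 0.0221] [ 0.21 -0.02 -0.27] t 8.25 F [-0.2   0.58 -2.46] P [0.5484 0.1744 0.0892]
[ 0.134 -0.306 -0.002]
centre s,lat,z -0.0124 -0.0025 0.1036 corner 0.0611 0.0882 tilt 11.79 head 26.23 Fs,f,z 0.08 0.61 -2.46
```

View pics/crop6.png

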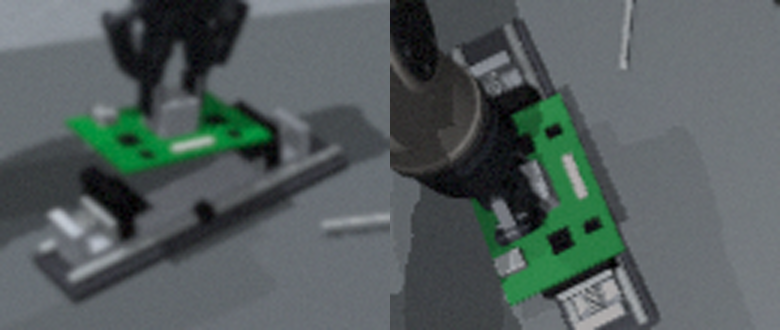

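The board is tilted above the jaws with its far end low. In the top crop its corners are at (622,250), (512,303) and (560,95). I'll compare these with the predicted corners.

```bash
python3 -c "
from hp import *
o,P,Q=cur();n=-Q.apply([0,0,1]);y=Q.apply([0,1,0]);x=Q.apply([1,0,0])
for nm,c in(('A',P+.0147*n),('B',P+np.array([0,0,.027])-.0123*n)):
  for sx,sy in((1,1),(-1,1),(1,-1),(-1,-1)):
    q=c+.004*n+sx*.05*x+sy*.075*y;u=px('t3',q);print(nm,sx,sy,((u-[160,178])*3+[391,1]).round(0))
"
```

```text
A 1 1 [450. 147.]
A -1 1 [559.  94.]
A 1 -1 [509. 307.]
A -1 -1 [624. 250.]
B 1 1 [452. 152.]
B -1 1 [561. 100.]
B 1 -1 [512. 313.]
B -1 -1 [626. 257.]
```

Hypothesis A (a tool-length offset) matches within a pixel. Now I lower towards the ledge.

Call:
arm_command --commands '[0.0025,0.006,0.012,0.2,0,-0.3,0,0.0025,0.0065,0.022,0.2,0,-0.3,0,0.0025,0.0065,0.022,0.2,0,-0.3,0,0.0025,0.0065,0.022,0.2,0,-0.3,0]'

```text
t: 8.75
eef_pos: [0.5482, 0.1782, 0.0653]
tool_rot: [-0.056, 0.522, 0.846, -0.089]
contact_force: [1.4, 0.1, -1.8]
gripper_width: 0.371
grasp_force: 81.0
```

```bash
python3 hp.py .063 .060 12
```

```text
cmd [-0.001   0.0013  0.0039] [-0.08 -0.01  0.12] t 8.75 F [ 1.35  0.1  -1.77] P [0.5482 0.1782 0.0653]
[ 0.162 -0.282 -0.023]
centre s,lat,z -0.0108 0.001 0.0797 corner 0.0626 0.064 tilt 12.08 head 26.62 Fs,f,z 1.26 -0.51 -1.77
```

Call:
arm_command --commands '[-0.001,0.0004,0.002,0,0,0,0,-0.001,0.0006,0.003,0,0,0,0,-0.001,0.0006,0.003,0,0,0,0]'

```text
t: 9.05
eef_pos: [0.5491, 0.1774, 0.0629]
tool_rot: [-0.055, 0.523, 0.846, -0.089]
contact_force: [-0.2, 0.4, -2.7]
gripper_width: 0.384
grasp_force: 81.0
```

```bash
python3 hp.py .063 .060 12
```

```text
cmd [0.0002 0.0003 0.0017] [ 0.01 -0.02  0.1 ] t 9.05 F [-0.22  0.42 -2.69] P [0.5491 0.1774 0.0629]
[ 0.151 -0.346  0.012]
centre s,lat,z -0.0103 -0.0002 0.0773 corner 0.0631 0.0617 tilt 11.99 head 26.6 Fs,f,z -0.01 0.48 -2.69
```

Call:
arm_command --commands '[0,0.0003,0.0015,0,0,0,0,0,0.0003,0.0015,0,0,0,0]'

```text
t: 9.25
eef_pos: [0.5492, 0.1775, 0.0613]
tool_rot: [-0.055, 0.523, 0.846, -0.089]
contact_force: [-0.1, 0.5, -2.5]
gripper_width: 0.376
grasp_force: 81.0
```

Call:
arm_command --commands '[0,0.0003,0.0015,0,0,0,0,0,0.0003,0.0015,0,0,0,0]'

```text
t: 9.45
eef_pos: [0.5496, 0.1777, 0.0608]
tool_rot: [-0.055, 0.523, 0.846, -0.088]
contact_force: [-2.6, -1.2, 3.9]
gripper_width: 0.382
grasp_force: 81.9
```

```bash
python3 hp.py .063 .060 12
```

```text
cmd [ 0.0002 -0.0007 -0.0002] [ 0.07 -0.03  0.11] t 9.45 F [-2.62 -1.21  3.95] P [0.5496 0.1777 0.0608]
[ 0.089  0.102 -0.02 ]
centre s,lat,z -0.0097 -0.0002 0.0752 corner 0.0636 0.0597 tilt 11.93 head 26.61 Fs,f,z -2.88 0.09 3.95
```

Ledge felt at an estimated 60 mm, as it must be. I'll raise 2 mm and slide in towards the wall.

Call:
arm_command --commands '[0,-0.0004,-0.002,0,0,0,0,0,0.0015,-0.0024,0,0,0,0,0,0.0035,-0.0028,0,0,0,0,0,0.0055,-0.0032,0,0,0,0,0,0.0055,-0.0032,0,0,0,0]'

```text
t: 9.95
eef_pos: [0.5547, 0.1803, 0.0615]
tool_rot: [-0.055, 0.522, 0.846, -0.089]
contact_force: [-0.0, 0.2, -2.0]
gripper_width: 0.378
grasp_force: 81.0
```

```bash
python3 hp.py .072 .061 12
```

```text
cmd [-0.      0.0025 -0.0012] [-0.   -0.01  0.13] t 9.95 F [-0.01  0.17 -1.98] P [0.5547 0.1803 0.0615]
[ 0.165 -0.284  0.006]
centre s,lat,z -0.004 0.0 0.0759 corner 0.0693 0.0603 tilt 12.0 head 26.63 Fs,f,z 0.07 0.16 -1.98
```

Call:
arm_command --commands '[0,0.0019,-0.0009,0,0,0,0,0,0.0038,-0.0013,0,0,0,0,0,0.0038,-0.0013,0,0,0,0]'

```text
t: 10.25
eef_pos: [0.5575, 0.1816, 0.0621]
tool_rot: [-0.056, 0.523, 0.846, -0.089]
contact_force: [-1.2, -0.6, -1.1]
gripper_width: 0.379
grasp_force: 81.1
```

```bash
python3 hp.py .072 .061 12
```

```text
cmd [ 0.0001 -0.0004 -0.    ] [-0.09 -0.03  0.1 ] t 10.25 F [-1.24 -0.58 -1.11] P [0.5575 0.1816 0.0621]
[-0.048  0.244 -0.041]
centre s,lat,z -0.0009 -0.0001 0.0765 corner 0.0724 0.0608 tilt 12.09 head 26.6 Fs,f,z -1.37 0.03 -1.11
```

Wall felt at s ≈ 72 mm, as expected. I'll push the jaw back.

Call:
arm_command --commands '[0,0.002,-0.0004,0,0,0,0,0,0.004,-0.0008,0,0,0,0,0,0.006,-0.0012,0,0,0,0,0,0.008,-0.0016,0,0,0,0,0,0.008,-0.0016,0,0,0,0]'

```text
t: 10.75
eef_pos: [0.5635, 0.1846, 0.0619]
tool_rot: [-0.057, 0.523, 0.846, -0.091]
contact_force: [-6.2, -3.6, 0.7]
gripper_width: 0.377
grasp_force: 81.3
```

```bash
python3 hp.py .0845 .061 12
```

```text
cmd [ 0.0001  0.0052 -0.0014] [-0.26 -0.04  0.09] t 10.75 F [-6.16 -3.6   0.71] P [0.5635 0.1846 0.0619]
[-0.513  1.401 -0.023]
centre s,lat,z 0.0059 -0.0002 0.0763 corner 0.0792 0.0603 tilt 12.26 head 26.59 Fs,f,z -7.12 -0.47 0.71
```

Call:
arm_command --commands '[0,0.002,-0.0006,0,0,0,0,0,0.004,-0.0012,0,0,0,0,0,0.0055,-0.0015,0,0,0,0,0,0.0055,-0.0015,0,0,0,0]'

```text
t: 11.15
eef_pos: [0.5672, 0.1865, 0.0621]
tool_rot: [-0.058, 0.523, 0.846, -0.092]
contact_force: [-10.8, -5.1, 2.2]
gripper_width: 0.377
grasp_force: 81.4
```

```bash
python3 hp.py .0845 .061 12
```

```text
cmd [ 0.0001  0.0011 -0.0004] [-0.44 -0.06  0.08] t 11.15 F [-10.79  -5.05   2.17] P [0.5672 0.1865 0.0621]
[-0.866  2.044 -0.041]
centre s,lat,z 0.0101 -0.0001 0.0764 corner 0.0833 0.0603 tilt 12.44 head 26.58 Fs,f,z -11.91 0.29 2.17
```

Jaw back about 12 mm with 12 N of push. I'll press 1.5 mm more, then work out the rotation about the far corner.

Call:
arm_command --commands '[0,0.001,-0.0003,0,0,0,0,0,0.0016,-0.0004,0,0,0,0,0,0.0016,-0.0004,0,0,0,0]'

```text
t: 11.45
eef_pos: [0.5682, 0.187, 0.0621]
tool_rot: [-0.058, 0.523, 0.846, -0.092]
contact_force: [-11.3, -4.6, 3.0]
gripper_width: 0.378
grasp_force: 81.4
```

```bash
for t in 10 8 6; do python3 hp.py .085 .0603 $t; done
```

```text
cmd [0.0001 0.0013 0.003 ] [-2.49 -0.07  0.07] t 11.45 F [-11.29  -4.59   3.03] P [0.5682 0.187  0.0621]
[-0.956  2.253 -0.106]
centre s,lat,z 0.0112 -0.0001 0.0765 corner 0.0844 0.0602 tilt 12.49 head 26.58 Fs,f,z -12.16 0.93 3.03
cmd [0.0001 0.002  0.0056] [-4.49 -0.07  0.07] t 11.45 F [-11.29  -4.59   3.03] P [0.5682 0.187  0.0621]
[-0.956  2.253 -0.106]
centre s,lat,z 0.0112 -0.0001 0.0765 corner 0.0844 0.0602 tilt 12.49 head 26.58 Fs,f,z -12.16 0.93 3.03
cmd [0.0001 0.0027 0.0082] [-6.49 -0.08  0.07] t 11.45 F [-11.29  -4.59   3.03] P [0.5682 0.187  0.0621]
[-0.956  2.253 -0.106]
centre s,lat,z 0.0112 -0.0001 0.0765 corner 0.0844 0.0602 tilt 12.49 head 26.58 Fs,f,z -12.16 0.93 3.03
```

Call:
arm_command --commands '[0,0.0007,0.0015,-1.3,0,0,0,0,0.0013,0.003,-2.5,0,0,0,0,0.002,0.0056,-4.5,0,0,0,0,0.0027,0.0082,-6.5,0,0,0,0,0.0027,0.0082,-6.5,0,0,0]'

```text
t: 11.95
eef_pos: [0.5682, 0.187, 0.0532]
tool_rot: [-0.028, 0.525, 0.849, -0.044]
contact_force: [-10.1, -4.8, 1.7]
gripper_width: 0.379
grasp_force: 81.4
```

```bash
for t in 4.5 3; do python3 hp.py .085 .0603 $t; done
```

```text
cmd [0.0001 0.0013 0.0015] [-1.46 -0.11  0.05] t 11.95 F [-10.13  -4.8    1.73] P [0.5682 0.187  0.0532]
[-1.01   2.199 -0.103]
centre s,lat,z 0.0095 -0.0001 0.0678 corner 0.0841 0.06 tilt 5.96 head 26.55 Fs,f,z -11.21 0.22 1.73
cmd [0.     0.0017 0.0035] [-2.96 -0.11  0.05] t 11.95 F [-10.13  -4.8    1.73] P [0.5682 0.187  0.0532]
[-1.01   2.199 -0.103]
centre s,lat,z 0.0095 -0.0001 0.0678 corner 0.0841 0.06 tilt 5.96 head 26.55 Fs,f,z -11.21 0.22 1.73
```

Call:
arm_command --commands '[0,0.001,-0.0001,0,0,0,0,0,0.002,0.0005,-0.8,0,0,0,0,0.0025,0.0015,-1.5,0,0,0,0,0.0026,0.0025,-2.2,0,0,0,0,0.0027,0.0035,-3,0,0,0,0,0.0027,0.0035,-3,0,0,0]'

```text
t: 12.55
eef_pos: [0.5703, 0.1881, 0.0492]
tool_rot: [-0.015, 0.526, 0.85, -0.022]
contact_force: [-11.7, -4.7, 3.4]
gripper_width: 0.377
grasp_force: 81.6
```

```bash
for t in 1.5 0; do python3 hp.py .0855 .0603 $t; done
```

```text
cmd [ 0.     -0.0001  0.0016] [-1.52 -0.11  0.05] t 12.55 F [-11.73  -4.71   3.41] P [0.5703 0.1881 0.0492]
[-1.065  2.417 -0.111]
centre s,lat,z 0.0111 -0.0001 0.0639 corner 0.086 0.0599 tilt 3.02 head 26.55 Fs,f,z -12.6 1.02 3.41
cmd [0.     0.0004 0.0036] [-3.02 -0.11  0.05] t 12.55 F [-11.73  -4.71   3.41] P [0.5703 0.1881 0.0492]
[-1.065  2.417 -0.111]
centre s,lat,z 0.0111 -0.0001 0.0639 corner 0.086 0.0599 tilt 3.02 head 26.55 Fs,f,z -12.6 1.02 3.41
```

The near edge has passed the lip freely. I'll go on to level.

Call:
arm_command --commands '[0,0.0,0.0009,-0.8,0,0,0,0,0.0,0.0017,-1.5,0,0,0,0,0.0002,0.0026,-2.3,0,0,0,0,0.0002,0.0026,-2.3,0,0,0]'

```text
t: 12.95
eef_pos: [0.5702, 0.1881, 0.0463]
tool_rot: [-0.004, 0.526, 0.851, -0.005]
contact_force: [-11.0, -4.7, 1.6]
gripper_width: 0.383
grasp_force: 81.5
```

```bash
python3 hp.py .0855 .0603 0
```

```text
cmd [0.     0.0002 0.0007] [-0.73 -0.11  0.05] t 12.95 F [-10.99  -4.74   1.62] P [0.5702 0.1881 0.0463]
[-1.046  2.416 -0.075]
centre s,lat,z 0.0105 -0.0001 0.061 corner 0.0855 0.06 tilt 0.73 head 26.55 Fs,f,z -11.95 0.66 1.62
```

Call:
arm_command --commands '[0,0.0,0.0004,-0.7,0,0,0,0,-0.003,0.0004,-0.7,0,0,0,0,-0.006,0.0004,-0.7,0,0,0,0,-0.009,0.0004,-0.7,0,0,0,0,-0.009,0.0004,-0.7,0,0,0]'

```text
t: 13.45
eef_pos: [0.5645, 0.1852, 0.0461]
tool_rot: [0.001, 0.526, 0.851, 0.002]
contact_force: [-5.0, -2.2, -4.8]
gripper_width: 0.379
grasp_force: 80.8
```

```bash
python3 hp.py .075 .0600 0
```

```text
cmd [ 0.     -0.0039  0.0008] [ 0.23 -0.07  0.07] t 13.45 F [-5.04 -2.23 -4.83] P [0.5645 0.1852 0.0461]
[-0.858  1.578 -0.166]
centre s,lat,z 0.0039 -0.0 0.0608 corner 0.0789 0.0611 tilt -0.23 head 26.57 Fs,f,z -5.5 0.25 -4.83
```

Call:
arm_command --commands '[0,-0.002,0.0005,0.2,0,0,0,0,-0.004,0.001,0.2,0,0,0,0,-0.005,0.001,0.2,0,0,0,0,-0.005,0.001,0.2,0,0,0]'

```text
t: 13.85
eef_pos: [0.5628, 0.1843, 0.0463]
tool_rot: [0.001, 0.525, 0.851, 0.003]
contact_force: [-2.3, -1.4, -5.2]
gripper_width: 0.374
grasp_force: 80.7
```

```bash
python3 hp.py .075 .0600 0
```

```text
cmd [ 0.0001 -0.002   0.001 ] [ 0.36 -0.04  0.1 ] t 13.85 F [-2.3  -1.37 -5.23] P [0.5628 0.1843 0.0463]
[-0.228  0.462 -0.179]
centre s,lat,z 0.0019 -0.0001 0.061 corner 0.0769 0.0615 tilt -0.36 head 26.6 Fs,f,z -2.67 -0.2 -5.23
```

Call:
arm_command --commands '[0,-0.001,0.0005,0.3,0,0,0,0,-0.002,0.0008,0.3,0,0,0,0,-0.002,0.0008,0.3,0,0,0,0,-0.002,0.0008,0.3,0,0,0]'

```text
t: 14.25
eef_pos: [0.5618, 0.1838, 0.0461]
tool_rot: [0.0, 0.525, 0.851, 0.001]
contact_force: [-0.7, 1.0, -0.3]
gripper_width: 0.379
grasp_force: 81.5
```

```bash
python3 hp.py .075 .0600 0; python3 -c "
from h import *
snap('side','s4');s=cv2.imread('pics/s4.png')
cv2.imwrite('pics/crop7.png',cv2.resize(s[85:195,205:335],None,fx=5,fy=5,interpolation=cv2.INTER_CUBIC))"
```

```text
cmd [ 0.0001 -0.0008  0.0008] [ 0.14 -0.03  0.11] t 14.25 F [-0.67  1.   -0.31] P [0.5618 0.1838 0.0461]
[ 0.071 -0.015 -0.186]
centre s,lat,z 0.0008 -0.0001 0.0608 corner 0.0758 0.061 tilt -0.14 head 26.61 Fs,f,z -0.15 1.19 -0.31
```

View pics/crop7.png

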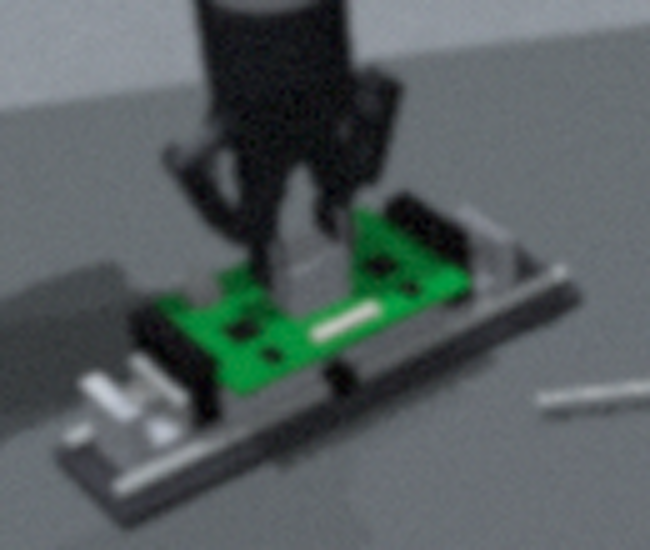

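Both short edges sit in the jaws, level, and the net force is about zero. I'll release and lift.

Call:
arm_command --commands '[0,0,0,0,0,0,0.7,0,0,0,0,0,0,0.7,0,0,0,0,0,0,0.7,0,0,0,0,0,0,0.7]'

```text
t: 14.7
eef_pos: [0.5606, 0.1833, 0.0454]
tool_rot: [-0.0, 0.525, 0.851, 0.0]
contact_force: [-0.1, -0.3, 0.5]
gripper_width: 0.699
grasp_force: 0.0
```

Call:
arm_command --commands '[0,0,-0.01,0,0,0,0.7,0,0,-0.03,0,0,0,0.7,0,0,-0.07,0,0,0,0.7,0,0,-0.12,0,0,0,0.7,0,-0.05,-0.15,0,0,0,0.7,0,-0.1,-0.15,0,0,0,0.7,0,-0.1,-0.15,0,0,0,0.7]'

```text
t: 15.4
eef_pos: [0.4669, 0.1353, 0.1962]
tool_rot: [-0.002, 0.526, 0.85, -0.0]
contact_force: [0.2, -0.3, -0.3]
gripper_width: 0.701
grasp_force: 0.0
```

```bash
python3 hp.py .075 .0600 0; python3 -c "
from h import *
snap('side','s5');s=cv2.imread('pics/s5.png');snap('top','t5');t=cv2.imread('pics/t5.png')
cv2.imwrite('pics/crop8.png',np.hstack([cv2.resize(s[110:195,215:325],None,fx=3.5,fy=4,interpolation=cv2.INTER_CUBIC),cv2.resize(t[180:300,165:265],(400,340+0),interpolation=cv2.INTER_CUBIC)]))"
```

```text
cmd [0.0008 0.106  0.1507] [-0.11 -0.14 -0.02] t 15.4 F [ 0.25 -0.29 -0.27] P [0.4669 0.1353 0.1962]
[-0.026 -0.022  0.043]
centre s,lat,z -0.1057 -0.0012 0.2109 corner -0.0307 0.2108 tilt 0.11 head 26.48 Fs,f,z 0.09 -0.37 -0.27
```

View pics/crop8.png

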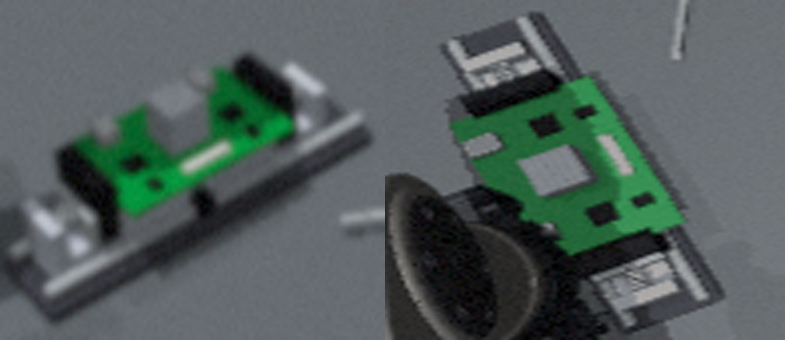

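The board sits level in both grooves, straight and centred, heat sink up, and the robot is clear of it. Handing in.

```bash
python3 -c "
from station import hand_in
print(hand_in())"
```

```text
the job is handed in; nothing more can be done
None
```

I clamped the small green board in the holder, level with the heat sink up and held between both jaws, and handed the job in at about 15.5 s; no verdict came back.

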